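# Clear the outline, then slide the loaded serving board onto it

## Task

Two outlines are taped on the display counter: the serving board, with two loose shakers standing on it, lies in one, and a candlestick and a lidded pot stand in the other. First stand the candlestick and the pot upright on the low wooden riser at the back, then slide the board along the counter, without lifting or tipping it and with both shakers still standing on it, until it lies inside the other outline, square with it. Leave everything else where it is, including the bud vase that stands between the outlines and the box already on the riser.

Things in the scene. Friction and masses are not known exactly. Their poses are not given: they have to be found in the camera images.
- board: the loose brown wooden serving board, 120 (x) by 200 (y) mm and 16 mm thick, 0.35 to 0.7 kg, with two black bar handles on top, one near each short end. Origin: centre of the underside; z up. It is symmetric, so a half turn makes no difference; either end of it may lie towards either end of the outline
- handle_l (a point): middle of the bar of the handle at the board's +y end, 80 mm from the board's centre and 46 mm above its underside. The bar runs along the board's x, 90 mm long, 10 mm thick, with 25 mm free under it; posts of 10 mm at its ends
- handle_r (a point): the same for the handle at the board's -y end
- shaker_a: small turned light wood shaker, 36 mm across at the foot and 46 mm tall, standing loose on the middle of the board between the handles. Origin: centre of its foot
- shaker_b: a second shaker like shaker_a, also standing on the board
- mark_start: the taped black outline in which the board lies at the start, flat on the counter (nothing to bump into). Origin: its centre; long side along its y, inside 136 (x) by 216 (y) mm, tape 8 mm wide. It may be the left or the right one of the two, a little turned
- mark_goal: the other outline, of the same size and axes, occupied at the start by the candlestick and the pot: the board must end inside this one, its long side along the outline's long side
- candlestick: turned wood candlestick, 130 mm tall: round foot 60 mm across, slim stem 18 to 24 mm, solid cup 40 mm across from 105 to 130 mm height. Origin: centre of the foot's underside; z up
- pot: turned dark wood pot with its lid fixed on, 108 mm tall: foot 56 mm across, belly 76 mm across at 25 mm height, shoulder ending at 68 mm height, and above it an upright round finial 20 mm thick from 68 to 104 mm. Origin: centre of the foot's underside; z up
- riser: low fixed board of light wood at the back of the counter, 120 (x) by 280 (y) mm, 20 mm high; the candlestick and the pot are to stand on it. Origin: centre of its underside
- octbox: eight-sided wooden box with a small knob, 64 mm across and 75 mm tall, already standing somewhere on the riser; not to be moved. Origin: centre of its underside
- budvase: slim dark wood vase, 36 mm across and 110 mm tall, standing on the counter in the gap between the two outlines, nearer their far side; it can block the straight way of the board, which can pass on its robot side; not to be moved. Origin: centre of its underside
- bowl: wooden bowl, 110 mm across, 45 mm tall, to the left; not to be moved. Origin: centre of its underside
- mug: white mug, 80 mm across, 90 mm tall, to the right; not to be moved. Origin: centre of its underside
- trivet: flat round wooden trivet, 90 mm across and 16 mm thick, on the right near the end of the riser; not to be moved. Origin: centre of its underside
- pencup: dark wooden cup, 70 mm across, 85 mm tall, on the left near the end of the riser; not to be moved. Origin: centre of its underside
There are look-alikes about, which are no part of the job. What is shaped like the board but red is not meant. Leave any red look-alike of the pot alone.

How it is judged:
By the outcome, as a careful person would: the job done as asked, in the order asked, and still so for the second after the job is handed in, with the robot touching nothing.
It also fails if it takes over 72 s, if anything falls off the work surface, if the arm or the gripper's body presses on something with over 40 N, if the wrist force passes 120 N, or if a joint passes its speed limit or range.

## Robot

A 7-joint arm with a two-finger parallel gripper is mounted at the origin on the work surface. World frame = base frame: x ahead of the robot, y to its left, z up, the work surface at z = 0. Lengths are in m, angles in rad, forces in N, time in s.
With the tool pointing down it reaches from about 0.35 to 0.9 m from the base axis. Payload 8.1 kg.
Tool frame: the origin (TCP) lies midway between the tips of the shut fingers; the grasp point (between the pads) lies hold_point_z behind it (hold_point_z is the distance from the TCP to the grasp point, in m); z points along the fingers, y is the line along which they close (so a half turn about z gives the same grasp; the last joint's range is limited). The gripper opens to 85 mm and grips with 20 to 120 N. Pads are 22 mm wide; open, the fingers measure 114 mm over their backs; the gripper's body (76 mm by 85 mm) begins 54 mm behind the grasp point. The pads swing forward as they close: fully open they stand 13 mm farther back than shut.
Start: joints at [1.241, 0.434, 0.025, 1.573, -0.012, 1.134, -0.075], TCP at [0.141, -0.609, 0.231] pointing down, gripper open.
Joint ranges: [-2.62, 2.62], [-0.44, 2.09], [-1.27, 1.32], [0.08, 2.57], [-1.32, 4.46], [0.12, 2], [-2.74, 2.74]. Speed limits (rad/s): [2.22, 2.22, 3.01, 3.01, 3.14, 3.14, 3.14].

## Interface

Orientations are given as a unit quaternion [x, y, z, w].
In Python, from cell import observe, grab_frame, job_done, hold_point_z gives the robot as it stands. The module is installed in compiled form; this text tells all that it offers.
- The arm moves only by the tool drive_tool, never from a script. Its argument "targets" is a list of rows, each an object with "grip": the finger opening in cm, from 0 to 8.54; "translation": the shift along the tool's x, y, z in cm, a list of three; "twist": the turn about the tool's z in rad. A call has exactly 10 rows; each row is the pose to reach, as a shift and turn from the pose commanded when the call began, along the tool's axes at that moment; what a row does not reach only later rows make up. A row lasts 1/8 s, in which the tool goes at most 62.5 mm and 10.7 degrees, less where a joint would pass 70% of its speed; a pose out of reach is approached as far as the arm can. A call with a gripper value outside its range is refused whole. The fingers move at their own pace and stop on an object; the grip force is fixed at half the most. Time passes only in rows, so rows that repeat a pose let the fingers close, or fill a call up. It gives the time, the measured TCP pose, the force, the opening and the grip force at its end, in the units of the state.
- observe(): the state, without advancing time (a new reading comes with each control period).
- grab_frame(name): name is "side" or "top" or "wrist"; returns a dict with "pixels" (480x640x3 uint8, red, green, blue), "z_map" (480x640 float32, m along the optical axis (not along the pixel's ray), 0 where there is no reading), "K" (3x3 intrinsics, pixels), "rvec" (rotation vector, rad) and "tvec" (3), from world to camera coordinates, as OpenCV has them; the wrist camera has in their place "tool_from_camera" (4x4, takes a point from camera to tool coordinates, whose origin is the TCP and whose axes are the flange's). Camera axes: x right, y down, z forward; pixel columns grow to the right and rows downward; lengths in m; the calibration is good to about 2 mm. The wrist camera is an equidistant fisheye: a pixel r from the principal point sees the ray r / f radians off the axis. A picture is of the moment at which its call begins: read the wrist's pose just before it.
- job_done(): hands the job in; it is judged then, once.
The state is a dict: "time": time; "joint_pos": joint angles; "qd": joint speeds; "joint_torque": joint torques, N m; "position": TCP position; "ee_rot": TCP orientation; "force": force on the tool from outside, world axes, zero at the start; "ft_torque": the same for the moment, N m; "width": finger opening in m; "grasp_force": force on a finger pad.
Only numpy, scipy, OpenCV 4.12 (cv2) and the standard library are available. Lean on these libraries where they do the work, as an engineer would, in place of code of your own. Each camera call takes 0.05 s, during which the arm holds its last target. There are 200 camera calls.

## Working session

There is one attempt and no reset: what is moved stays moved. The work goes in short steps, Python scripts to look and compute and a tool call to move; the robot and the scene stay as the last step left them, time stands still between calls to the robot, and variables do not carry over. Pictures are saved under pics/ and viewed, at most 10 in all, crops included, and the job is handed in when it is done.

Besides the shell and the picture viewer there is one more tool, called after ">>>" as name(argument=value, ...) on one line, values as JSON. drive_tool: Moves the arm, as the interface text tells. Its arguments: {"type":"object","properties":{"targets":{"type":"array","items":{"type":"object","properties":{"grip":{"type":"number"},"translation":{"type":"array","items":{"type":"number"}},"twist":{"type":"number"}}}}},"required":["targets"]}

```bash
mkdir -p pics; python3 - <<'E'
from cell import observe, grab_frame, hold_point_z
import cv2,numpy as np,pickle
s=observe();print({k:np.round(v,3) for k,v in s.items()},hold_point_z)
for n in("top","side"):
    f=grab_frame(n);pickle.dump(f,open(n+'.pkl','wb'));cv2.imwrite(f'pics/{n}0.png',f['pixels'][:,:,::-1]);print(n,f['K'],f['rvec'],f['tvec'], (-cv2.Rodrigues(f['rvec'])[0].T@f['tvec'].reshape(3)))
E
```

```text
{'time': np.float64(0.0), 'joint_pos': array([ 1.241,  0.435,  0.025,  1.574, -0.012,  1.134, -0.075]), 'qd': array([ 0.001,  0.   , -0.   ,  0.001, -0.001,  0.   , -0.   ]), 'joint_torque': array([ 0.0000e+00, -6.7046e+01,  1.0250e+00, -3.1621e+01,  1.5000e-02,
        1.3000e-02, -0.0000e+00]), 'position': array([ 0.14 , -0.609,  0.231]), 'ee_rot': array([ 0.994,  0.113, -0.   , -0.001]), 'force': array([-0.41 ,  0.229, -0.295]), 'ft_torque': array([-0.007,  0.078, -0.028]), 'grasp_force': np.float64(0.0), 'width': np.float64(0.085)} 0.0187
top [[525.23130815   0.         315.171632  ]
 [  0.         525.23130815 236.85644809]
 [  0.           0.           1.        ]] [ 2.15476186 -2.11755082  0.20405096] [-0.00158703  0.46793417  1.17698046] [0.25485394 0.02273371 1.24047594]
side [[433.42371832   0.         317.2177047 ]
 [  0.         433.42371832 237.67448701]
 [  0.           0.           1.        ]] [ 0.64697276 -2.65738245  1.11428039] [0.40336079 0.18444846 0.72459319] [0.17612618 0.52918807 0.64085568]
```

View pics/top0.png

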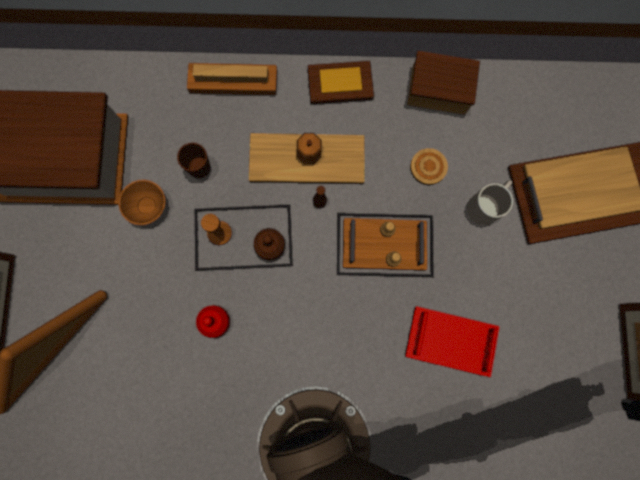

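View pics/side0.png

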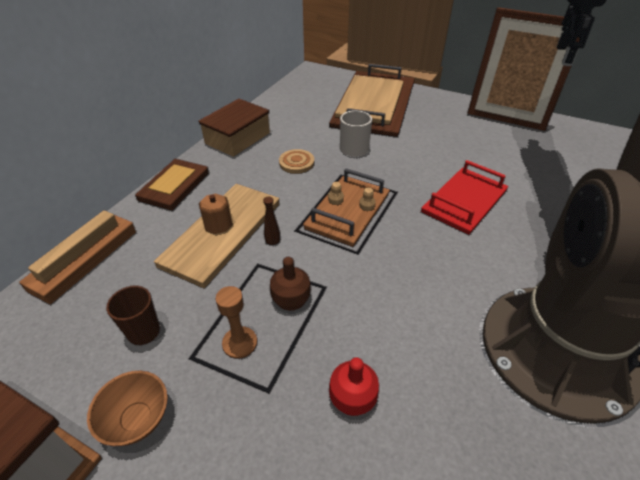

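Top view:
- The candlestick cup is at (212,222), the pot at (269,244) and the goal outline around (243,237).
- The brown board is at (385,243), with shakers at (388,228) and (394,258) and handles at x≈352 and x≈421.
- The bud vase is at (320,197), the octbox at (309,148) on the riser at (307,158).

Possible mix-ups:
- **Pot:** the red pot at (212,321) and the octbox at (309,148). I choose the dark one at (269,244).
- **Board:** the red board at (452,341), the large board at (590,187) and the riser. I choose the brown one at (385,243).
- **Candlestick:** the vase at (320,197). I choose (215,230).

```bash
cat > h.py <<'E'
import cv2,numpy as np,pickle
from scipy.spatial.transform import Rotation as R
def cam(f): 
    r=cv2.Rodrigues(f['rvec'])[0]; return r,np.asarray(f['tvec']).reshape(3)
def cast(f,px,z):
    r,t=cam(f);px=np.atleast_2d(px).astype(float)
    d=np.c_[px,np.ones(len(px))]@np.linalg.inv(f['K']).T@r; c=-r.T@t
    return c+d*((z-c[2])/d[:,2])[:,None]
def cloud(f):
    r,t=cam(f);v,u=np.mgrid[:480,:640]
    p=np.dstack([u,v,np.ones_like(u)])@np.linalg.inv(f['K']).T*f['z_map'][...,None]
    p=(p-t)@r; p[f['z_map']==0]=np.nan; return p
def circ(p): # robust top-disc centre
    c,rad=cv2.minEnclosingCircle(p[:,:2].astype(np.float32)); return np.round([*c,rad],4)
def outline(f,box,z=0):
    x0,y0,x1,y1=box; m=(f['pixels'][y0:y1,x0:x1].max(2)<50).astype(np.uint8)
    n,l,st,_=cv2.connectedComponentsWithStats(m); k=1+np.argmax(st[1:,2]*st[1:,3])
    uv=np.argwhere(l==k)[:,::-1]+[x0,y0]
    return rect(cast(f,uv,z))
def rect(p):
    (c,s,a)=cv2.minAreaRect(p[:,:2].astype(np.float32)*1000)
    # angle of long side from world y
    b=cv2.boxPoints((c,s,a));e=b[1]-b[0];e2=b[2]-b[1]; e=e if np.hypot(*e)>np.hypot(*e2) else e2
    e=e*np.sign(e[1]); return np.round([c[0]/1e3,c[1]/1e3,s[0]/1e3,s[1]/1e3,np.arctan2(-e[0],e[1])],4)
def rel(s,tgt,yaw):
    """tool shift (cm) and twist to bring TCP to tgt with tool-x yaw"""
    m=R.from_quat(s['ee_rot']).as_matrix(); ph=np.arctan2(m[1,0],m[0,0])
    tw=-(yaw-ph); return np.round(m.T@(np.array(tgt)-s['position'])*100,2),round((tw+np.pi)%(2*np.pi)-np.pi,3)
E
python3 - <<'E'
from h import *
F={n:pickle.load(open(n+'.pkl','rb')) for n in('top','side')}
C={n:cloud(F[n]) for n in F}
T=F['top']
print('goal',outline(T,(185,195,300,280)),'start',outline(T,(330,205,440,285)))
def sel(n,c,r,z0,z1):
    p=C[n].reshape(-1,3);return p[(np.hypot(p[:,0]-c[0],p[:,1]-c[1])<r)&(p[:,2]>z0)&(p[:,2]<z1)]
for nm,px,z,r,zt in [('cand',(212,222),.13,.05,.03),('pot',(269,244),.1,.06,.02),('octb',(309,148),.09,.05,.05),('vase',(320,193),.11,.04,.03),('sha',(388,228),.06,.03,.03),('shb',(394,258),.06,.03,.03)]:
    c=cast(T,px,z)[0]
    for n in F:
        p=sel(n,c,r,zt,.2)
        if len(p)<3: continue
        h=np.percentile(p[:,2],97); q=p[p[:,2]>h-.012]
        print(nm,n,'top',round(h,4),'c',circ(q),np.round(np.median(q,0),4),len(q))
b=cast(T,(385,243),.02)[0]
for n in F:
    p=sel(n,b,.14,.012,.022);print('board',n,rect(p),np.median(p[:,2]).round(4))
    p=sel(n,b,.14,.043,.06)
    for s in(1,-1):
        q=p[((p[:,1]-b[1])*s>.055)]; print('handle',s,rect(q),np.percentile(q[:,2],90).round(4),len(q))
    p=C[n].reshape(-1,3);g=cast(T,(307,158),.02)[0]
    q=p[(abs(p[:,0]-g[0])<.075)&(abs(p[:,1]-g[1])<.16)&(p[:,2]>.014)&(p[:,2]<.026)];print('riser',n,rect(q),np.median(q[:,2]).round(4))
    # counter level
    print('counter',np.round(np.nanmedian(C[n][260:280,300:330] .reshape(-1,3),0),4))
im=T['pixels'][130:290,180:450,::-1].copy()
cv2.imwrite('pics/crop.png',cv2.resize(im,None,fx=2.9,fy=2.9,interpolation=cv2.INTER_CUBIC))
from cell import observe
E
```

```text
goal [0.472  0.179  0.1489 0.2286 0.0674] start [ 0.46   -0.1615  0.2283  0.1499 -0.0087]
cand top top 0.1331 c [0.4814 0.2351 0.0202] [0.4804 0.2342 0.1296] 271
cand side top 0.1299 c [0.479  0.2367 0.0203] [0.4768 0.2394 0.1284] 548
pot top top 0.1068 c [0.4513 0.1131 0.0102] [0.4498 0.1127 0.1061] 67
pot side top 0.105 c [0.4488 0.1154 0.0099] [0.4473 0.1187 0.1038] 127
octb top top 0.094 c [0.6783 0.0241 0.0272] [0.6781 0.0249 0.0836] 202
octb side top 0.0908 c [0.678  0.0276 0.0293] [0.6753 0.0294 0.0813] 337
vase top top 0.1131 c [ 0.5646 -0.0031  0.011 ] [ 0.5635 -0.0037  0.1095] 69
vase side top 0.1092 c [ 0.5615 -0.0027  0.0115] [0.5602 0.0007 0.1078] 95
sha top top 0.0646 c [ 0.4938 -0.1641  0.0114] [ 0.4929 -0.164   0.0601] 78
sha side top 0.0616 c [ 0.4916 -0.1613  0.0116] [ 0.4904 -0.1582  0.0582] 80
shb top top 0.0643 c [ 0.4234 -0.177   0.0118] [ 0.4226 -0.1771  0.0604] 80
shb side top 0.0614 c [ 0.4211 -0.1747  0.0112] [ 0.4194 -0.1706  0.0578] 81
board top [ 0.4612 -0.16    0.2001  0.1203 -0.0135] 0.0159
handle 1 [ 0.4618 -0.0803  0.0096  0.0982  1.5609] 0.0526 175
handle -1 [ 0.4595 -0.239   0.0988  0.0098 -1.5576] 0.0527 170
riser top [0.669  0.0296 0.1224 0.2796 0.0094] 0.0196
counter [ 3.967e-01  7.200e-03 -1.000e-04]
board side [ 0.4595 -0.1584  0.201   0.1206 -0.0127] 0.0148
handle 1 [ 0.4606 -0.0776  0.0099  0.0981  1.5522] 0.0504 207
handle -1 [ 0.4581 -0.2374  0.0121  0.0997  1.5481] 0.0504 163
riser side [0.667  0.0303 0.1222 0.2819 0.0058] 0.0187
counter [ 0.4376  0.0313 -0.001 ]
```

View pics/crop.png

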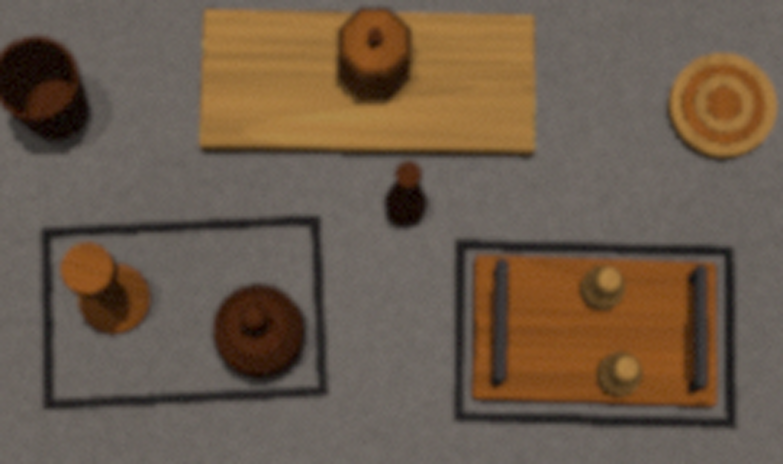

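The crop confirms the choices: candlestick lower left with its cup at crop (88,268), dark pot at (260,330), brown board with two black bars at (595,330). The two views agree to about 3 mm. Plan: pot to (0.665, 0.115) and candlestick to (0.665, -0.058), one on each side of the octbox.

```bash
cat > go.py <<'E'
import sys,json
from cell import observe
from h import *
s=observe();m=R.from_quat(s['ee_rot']).as_matrix()
print(round(s['time'],2),s['position'].round(4),'yaw',round(np.arctan2(m[1,0],m[0,0]),4),'F',s['force'].round(1),'w',round(s['width'],4),round(float(s['grasp_force']),1))
for a in sys.argv[1:]:
    v=list(map(float,a.split(',')));print(a,*rel(s,v[:3],v[3]))
E
python3 go.py 0.36,-0.38,0.23,0.9 0.4495,0.114,0.22,1.571 0.4495,0.114,0.14,1.571
```

```text
0.1 [ 0.1404 -0.6086  0.2306] yaw 0.2267 F [0.6 0.3 0.1] w 0.0855 0.0
0.36,-0.38,0.23,0.9 [ 26.54 -17.34   0.08] -0.673
0.4495,0.114,0.22,1.571 [ 46.36 -63.46   1.15] -1.344
0.4495,0.114,0.14,1.571 [ 46.37 -63.45   9.15] -1.344
```

>>> drive_tool(targets=[{"grip":8.5,"translation":[6,-4,0],"twist":-0.16},{"grip":8.5,"translation":[11.5,-7.5,0],"twist":-0.32},{"grip":8.5,"translation":[17,-11,0],"twist":-0.48},{"grip":8.5,"translation":[22,-14.5,0],"twist":-0.62},{"grip":8.5,"translation":[26,-18,0],"twist":-0.76},{"grip":8.5,"translation":[29,-23,0],"twist":-0.9},{"grip":8.5,"translation":[32,-28,0],"twist":-1.04},{"grip":8.5,"translation":[34.5,-33.5,0],"twist":-1.16},{"grip":8.5,"translation":[37,-39,0.5],"twist":-1.28},{"grip":8.5,"translation":[39,-44.5,0.5],"twist":-1.344}])

```text
time: 1.35
position: [0.4204, -0.0858, 0.226]
ee_rot: [0.706, 0.708, -0.0, -0.0]
force: [0.5, -0.5, -0.2]
width: 0.085
grasp_force: 0.0
```

```bash
python3 go.py 0.4495,0.114,0.2,1.571 0.4495,0.114,0.0725,1.571
```

```text
1.35 [ 0.4204 -0.0858  0.226 ] yaw 1.5737 F [ 0.5 -0.5 -0.2] w 0.085 0.0
0.4495,0.114,0.2,1.571 [19.97  2.97  2.6 ] 0.003
0.4495,0.114,0.0725,1.571 [19.97  2.97 15.35] 0.003
```

>>> drive_tool(targets=[{"grip":6,"translation":[5,0.7,0.6],"twist":0},{"grip":6,"translation":[10,1.5,1.3],"twist":0},{"grip":6,"translation":[15,2.2,2],"twist":0},{"grip":6,"translation":[19,2.9,2.6],"twist":0},{"grip":6,"translation":[20,3,4],"twist":0},{"grip":6,"translation":[20,3,7],"twist":0},{"grip":6,"translation":[20,3,10],"twist":0},{"grip":6,"translation":[20,3,13],"twist":0},{"grip":6,"translation":[20,3,15],"twist":0},{"grip":6,"translation":[20,3,15.2],"twist":0}])

```text
time: 2.6
position: [0.4494, 0.1119, 0.0731]
ee_rot: [0.707, 0.707, -0.001, -0.001]
force: [-0.1, -0.1, -0.2]
width: 0.0601
grasp_force: 0.0
```

>>> drive_tool(targets=[{"grip":1,"translation":[0,0,0],"twist":0},{"grip":0.5,"translation":[0,0,0],"twist":0},{"grip":0.5,"translation":[0,0,0],"twist":0},{"grip":0.5,"translation":[0,0,0],"twist":0},{"grip":0.5,"translation":[0,0,0],"twist":0},{"grip":0.5,"translation":[0,0,0],"twist":0},{"grip":0.5,"translation":[0,0,-1],"twist":0},{"grip":0.5,"translation":[0,0,-3],"twist":0},{"grip":0.5,"translation":[0,0,-6],"twist":0},{"grip":0.5,"translation":[0,0,-9],"twist":0}])

```text
time: 3.85
position: [0.4502, 0.1122, 0.1658]
ee_rot: [0.707, 0.707, -0.0, -0.0]
force: [0.2, 0.1, -3.2]
width: 0.0182
grasp_force: 59.1
```

```bash
python3 go.py 0.665,0.115,0.19,1.571 0.665,0.115,0.094,1.571
```

```text
3.85 [0.4502 0.1122 0.1658] yaw 1.5709 F [ 0.2  0.1 -3.2] w 0.0182 59.1
0.665,0.115,0.19,1.571 [ 0.28 21.48 -2.43] -0.0
0.665,0.115,0.094,1.571 [ 0.28 21.48  7.17] -0.0
```

>>> drive_tool(targets=[{"grip":0.5,"translation":[0,2,-2],"twist":0},{"grip":0.5,"translation":[0,5,-2.5],"twist":0},{"grip":0.5,"translation":[0.1,8.5,-2.5],"twist":0},{"grip":0.5,"translation":[0.1,12,-2.5],"twist":0},{"grip":0.5,"translation":[0.2,15.5,-2.5],"twist":0},{"grip":0.5,"translation":[0.3,18.5,-2.5],"twist":0},{"grip":0.5,"translation":[0.3,20.5,-1],"twist":0},{"grip":0.5,"translation":[0.3,21.5,2],"twist":0},{"grip":0.5,"translation":[0.3,21.5,4],"twist":0},{"grip":0.5,"translation":[0.3,21.5,5.5],"twist":0}])

```text
time: 5.1
position: [0.6647, 0.1151, 0.1085]
ee_rot: [0.707, 0.707, -0.001, -0.0]
force: [-0.2, -0.5, -3.0]
width: 0.0182
grasp_force: 59.1
```

>>> drive_tool(targets=[{"grip":0.5,"translation":[0,0,0],"twist":0},{"grip":0.5,"translation":[0,0,0.3],"twist":0},{"grip":0.5,"translation":[0,0,0.6],"twist":0},{"grip":0.5,"translation":[0,0,0.8],"twist":0},{"grip":0.5,"translation":[0,0,1.0],"twist":0},{"grip":0.5,"translation":[0,0,1.1],"twist":0},{"grip":0.5,"translation":[0,0,1.2],"twist":0},{"grip":0.5,"translation":[0,0,1.3],"twist":0},{"grip":0.5,"translation":[0,0,1.35],"twist":0},{"grip":0.5,"translation":[0,0,1.35],"twist":0}])

```text
time: 6.35
position: [0.6655, 0.1152, 0.0957]
ee_rot: [0.707, 0.707, -0.0, -0.0]
force: [0.2, 0.2, -2.0]
width: 0.0184
grasp_force: 59.1
```

```bash
python3 go.py 0.665,0.115,0.0935,1.571
```

```text
6.35 [0.6655 0.1152 0.0957] yaw 1.5707 F [ 0.2  0.2 -2. ] w 0.0184 59.1
0.665,0.115,0.0935,1.571 [-0.02 -0.05  0.22] -0.0
```

>>> drive_tool(targets=[{"grip":0.5,"translation":[0,0,0.05],"twist":0},{"grip":0.5,"translation":[0,0,0.1],"twist":0},{"grip":0.5,"translation":[0,0,0.1],"twist":0},{"grip":5,"translation":[0,0,0.1],"twist":0},{"grip":5,"translation":[0,0,0.1],"twist":0},{"grip":5,"translation":[0,0,0.1],"twist":0},{"grip":5,"translation":[0,0,-0.5],"twist":0},{"grip":5,"translation":[0,0,-3],"twist":0},{"grip":6,"translation":[0,0,-7],"twist":0},{"grip":7,"translation":[0,0,-11],"twist":0}])

```text
time: 7.6
position: [0.6654, 0.1153, 0.2073]
ee_rot: [0.707, 0.707, 0.0, -0.0]
force: [1.3, -0.8, -0.1]
width: 0.07
grasp_force: 0.0
```

```bash
python3 go.py 0.48,0.2355,0.2,1.571 0.48,0.2355,0.099,1.571
```

```text
7.6 [0.6654 0.1153 0.2073] yaw 1.5709 F [ 1.3 -0.8 -0.1] w 0.07 0.0
0.48,0.2355,0.2,1.571 [ 12.02 -18.54   0.73] -0.0
0.48,0.2355,0.099,1.571 [ 12.02 -18.54  10.83] -0.0
```

>>> drive_tool(targets=[{"grip":7.5,"translation":[3,-4.6,0],"twist":0},{"grip":7.5,"translation":[6,-9.3,0],"twist":0},{"grip":7.5,"translation":[9,-14,0],"twist":0},{"grip":7.5,"translation":[11.5,-17.5,0],"twist":0},{"grip":7.5,"translation":[12,-18.5,1],"twist":0},{"grip":7.5,"translation":[12,-18.5,4],"twist":0},{"grip":7.5,"translation":[12,-18.5,7],"twist":0},{"grip":7.5,"translation":[12,-18.5,10],"twist":0},{"grip":7.5,"translation":[12,-18.5,11.2],"twist":0},{"grip":7.5,"translation":[12,-18.5,11.2],"twist":0}])

```text
time: 8.85
position: [0.4806, 0.2349, 0.0934]
ee_rot: [0.707, 0.707, -0.001, -0.0]
force: [0.3, -0.4, -0.7]
width: 0.0748
grasp_force: 0.0
```

>>> drive_tool(targets=[{"grip":5,"translation":[0,0,0],"twist":0},{"grip":2,"translation":[0,0,0],"twist":0},{"grip":2,"translation":[0,0,0],"twist":0},{"grip":2,"translation":[0,0,0],"twist":0},{"grip":2,"translation":[0,0,0],"twist":0},{"grip":2,"translation":[0,0,0],"twist":0},{"grip":2,"translation":[0,0,-1],"twist":0},{"grip":2,"translation":[0,0,-4],"twist":0},{"grip":2,"translation":[0,0,-8],"twist":0},{"grip":2,"translation":[0,0,-13],"twist":0}])

```text
time: 10.1
position: [0.4799, 0.2349, 0.2252]
ee_rot: [0.707, 0.707, -0.001, -0.0]
force: [0.7, 0.3, -1.9]
width: 0.0387
grasp_force: 60.6
```

```bash
python3 go.py 0.57,0.09,0.26,1.571 0.665,-0.058,0.24,1.571 0.665,-0.058,0.1165,1.571
```

```text
10.1 [0.4799 0.2349 0.2252] yaw 1.571 F [ 0.7  0.3 -1.9] w 0.0387 60.6
0.57,0.09,0.26,1.571 [-14.49   9.    -3.49] 0.0
0.665,-0.058,0.24,1.571 [-29.29  18.5   -1.49] 0.0
0.665,-0.058,0.1165,1.571 [-29.28  18.52  10.86] 0.0
```

>>> drive_tool(targets=[{"grip":2,"translation":[-2.5,1.5,-2],"twist":0},{"grip":2,"translation":[-6.5,4,-3.5],"twist":0},{"grip":2,"translation":[-10.5,6.6,-3.5],"twist":0},{"grip":2,"translation":[-14.5,9.2,-3.5],"twist":0},{"grip":2,"translation":[-18.5,11.7,-3.5],"twist":0},{"grip":2,"translation":[-22.5,14.2,-3.5],"twist":0},{"grip":2,"translation":[-26,16.5,-3.5],"twist":0},{"grip":2,"translation":[-28.5,18,-3],"twist":0},{"grip":2,"translation":[-29.3,18.5,-1],"twist":0},{"grip":2,"translation":[-29.3,18.5,2],"twist":0}])

```text
time: 11.35
position: [0.6656, -0.0576, 0.2031]
ee_rot: [0.707, 0.707, 0.001, 0.0]
force: [-0.1, 0.4, -2.5]
width: 0.0389
grasp_force: 60.7
```

>>> drive_tool(targets=[{"grip":2,"translation":[0,0,2],"twist":0},{"grip":2,"translation":[0,0,4],"twist":0},{"grip":2,"translation":[0,0,6],"twist":0},{"grip":2,"translation":[0,0,7.5],"twist":0},{"grip":2,"translation":[0,0,8.2],"twist":0},{"grip":2,"translation":[0,0,8.5],"twist":0},{"grip":2,"translation":[0,0,8.7],"twist":0},{"grip":2,"translation":[0,0,8.9],"twist":0},{"grip":2,"translation":[0,0,9.0],"twist":0},{"grip":2,"translation":[0,0,9.0],"twist":0}])

```text
time: 12.6
position: [0.666, -0.0577, 0.1152]
ee_rot: [0.707, 0.707, 0.0, 0.001]
force: [-2.4, -1.0, 5.8]
width: 0.0389
grasp_force: 61.4
```

```bash
python3 go.py 0.665,-0.058,0.1145,1.571
```

```text
12.6 [ 0.666  -0.0577  0.1152] yaw 1.5707 F [-2.4 -1.   5.8] w 0.0389 61.4
0.665,-0.058,0.1145,1.571 [-0.03 -0.1   0.07] -0.0
```

>>> drive_tool(targets=[{"grip":7,"translation":[0,0,0],"twist":0},{"grip":7,"translation":[0,0,0],"twist":0},{"grip":7,"translation":[0,0,0],"twist":0},{"grip":7,"translation":[0,0,0],"twist":0},{"grip":7,"translation":[0,0,-1],"twist":0},{"grip":7,"translation":[0,0,-4],"twist":0},{"grip":7,"translation":[0,0,-9],"twist":0},{"grip":4,"translation":[0,-5,-11],"twist":0},{"grip":4,"translation":[0,-10,-11],"twist":0},{"grip":4,"translation":[0,-15,-11],"twist":0}])

```text
time: 13.85
position: [0.5143, -0.0576, 0.2248]
ee_rot: [0.707, 0.707, 0.0, 0.001]
force: [-0.5, -0.8, 0.1]
width: 0.0396
grasp_force: 0.0
```

>>> drive_tool(targets=[{"grip":4,"translation":[2,-4,0],"twist":-0.16},{"grip":4,"translation":[4,-8,0],"twist":-0.32},{"grip":4,"translation":[5,-12,0],"twist":-0.48},{"grip":4,"translation":[6,-15,0],"twist":-0.64},{"grip":4,"translation":[7,-17,0],"twist":-0.8},{"grip":4,"translation":[8,-18,0],"twist":-0.96},{"grip":4,"translation":[9,-18,0],"twist":-1.12},{"grip":4,"translation":[9,-18,0],"twist":-1.28},{"grip":4,"translation":[9,-18,0],"twist":-1.44},{"grip":4,"translation":[9,-18,0],"twist":-1.571}])

```text
time: 15.1
position: [0.3357, 0.0325, 0.2244]
ee_rot: [-0.003, 1.0, -0.0, 0.001]
force: [0.6, 0.1, 0.3]
width: 0.0403
grasp_force: 0.0
```

```bash
cat > look.py <<'E'
from cell import grab_frame
from h import *
import sys
for n in('top','side'):
    f=grab_frame(n);cv2.imwrite(f'pics/{n}{sys.argv[1]}.png',f['pixels'][:,:,::-1]);p=cloud(f).reshape(-1,3);pickle.dump(f,open(f'{n}{sys.argv[1]}.pkl','wb'))
    def box(x0,x1,y0,y1,z0,z1):
        return p[(p[:,0]>x0)&(p[:,0]<x1)&(p[:,1]>y0)&(p[:,1]<y1)&(p[:,2]>z0)&(p[:,2]<z1)]
    for nm,b in [('cand',(.6,.73,-.11,-.015,.142,.16)),('pot',(.6,.73,.07,.17,.118,.14)),('oct',(.62,.73,-.01,.066,.08,.1)),('vase',(.53,.6,-.03,.03,.098,.12))]:
        q=box(*b); print(n,nm,len(q), *( [circ(q),q[:,2].max().round(4)] if len(q)>3 else []))
    fy=lambda q:rect(q) if len(q)>9 else None
    q=box(.3,.62,-.35,.4,.012,.022);print(n,'board',fy(q))
    q=box(.3,.53,-.35,.4,.053,.07);
    if len(q): k=np.median(q[:,1]);print('shakers',[circ(w) for w in(q[q[:,0]>np.mean(q[:,0])],q[q[:,0]<=np.mean(q[:,0])]) if len(w)])
E
python3 look.py 1; python3 go.py 0.461,-0.079,0.12,-0.013 0.461,-0.079,0.027,-0.013; python3 - <<'E'
from h import *
f=pickle.load(open('top1.pkl','rb'));print('goal',outline(f,(185,195,300,280)))
f=pickle.load(open('side1.pkl','rb'));print('goal side',outline(f,(180,255,340,395)))
E
```

```text
top cand 257 [ 0.6655 -0.0582  0.0202] 0.1543
top pot 67 [0.6655 0.1157 0.0102] 0.131
top oct 329 [0.6779 0.026  0.0299] 0.0973
top vase 71 [ 0.5641 -0.0036  0.011 ] 0.1145
top board [ 0.4603  0.0527  0.6943  0.3199 -0.0011]
shakers [array([ 0.4759, -0.1604,  0.0854]), array([0.3616, 0.0035, 0.2493])]
side cand 218 [ 0.6647 -0.0564  0.0212] 0.1506
side pot 83 [0.6626 0.1178 0.0097] 0.1287
side oct 278 [0.6785 0.0267 0.0273] 0.0958
side vase 90 [ 0.5613 -0.0021  0.0112] 0.1104
side board [ 0.4606  0.0535  0.6933  0.3191 -0.0022]
shakers [array([ 0.4917, -0.1616,  0.0114]), array([0.3655, 0.038 , 0.2211])]
15.2 [0.3357 0.0325 0.2243] yaw -3.1394 F [-0.5 -0.2 -0.4] w 0.0397 0.0
0.461,-0.079,0.12,-0.013 [-12.5  -11.17  10.45] -3.126
0.461,-0.079,0.027,-0.013 [-12.49 -11.16  19.75] -3.126
goal [0.4722 0.1781 0.1478 0.2297 0.0683]
goal side [0.4708 0.1804 0.1484 0.2279 0.0674]
```

The pot and candlestick stand upright on the riser, the octbox and vase are unmoved. Next, grip the board's +y handle with the tool yaw at π-0.013.

```bash
python3 go.py 0.461,-0.079,0.12,3.1286 0.461,-0.079,0.028,3.1286; python3 -c "
from cell import observe;print(observe()['joint_pos'].round(2))"
```

```text
15.2 [0.3357 0.0325 0.2243] yaw -3.1394 F [-0.5 -0.2 -0.4] w 0.0397 0.0
0.461,-0.079,0.12,3.1286 [-12.5  -11.17  10.45] 0.015
0.461,-0.079,0.028,3.1286 [-12.49 -11.16  19.65] 0.015
[ 0.64  0.02 -0.87  2.15  0.02  0.98  1.33]
```

>>> drive_tool(targets=[{"grip":4,"translation":[-4,-3.5,1],"twist":0.015},{"grip":4,"translation":[-8,-7,3],"twist":0.015},{"grip":4,"translation":[-12,-10.5,6],"twist":0.015},{"grip":4,"translation":[-12.5,-11.2,10],"twist":0.015},{"grip":4,"translation":[-12.5,-11.2,13],"twist":0.015},{"grip":4,"translation":[-12.5,-11.2,15],"twist":0.015},{"grip":4,"translation":[-12.5,-11.2,17],"twist":0.015},{"grip":4,"translation":[-12.5,-11.2,18.5],"twist":0.015},{"grip":4,"translation":[-12.5,-11.2,19.4],"twist":0.015},{"grip":4,"translation":[-12.5,-11.2,19.6],"twist":0.015}])

```text
time: 16.45
position: [0.4605, -0.0797, 0.0276]
ee_rot: [0.008, 1.0, -0.0, -0.0]
force: [-0.6, -0.1, -0.1]
width: 0.0401
grasp_force: 0.0
```

```bash
python3 go.py 0.461,-0.079,0.028,3.1286; python3 - <<'E'
from cell import grab_frame
import cv2
f=grab_frame('side');cv2.imwrite('pics/grasp.png',cv2.resize(f['pixels'][120:300,200:440,::-1],None,fx=3,fy=3))
E
```

```text
16.45 [ 0.4605 -0.0797  0.0276] yaw 3.1262 F [-0.6 -0.1 -0.1] w 0.0401 0.0
0.461,-0.079,0.028,3.1286 [-0.05  0.07 -0.04] -0.002
```

View pics/grasp.png

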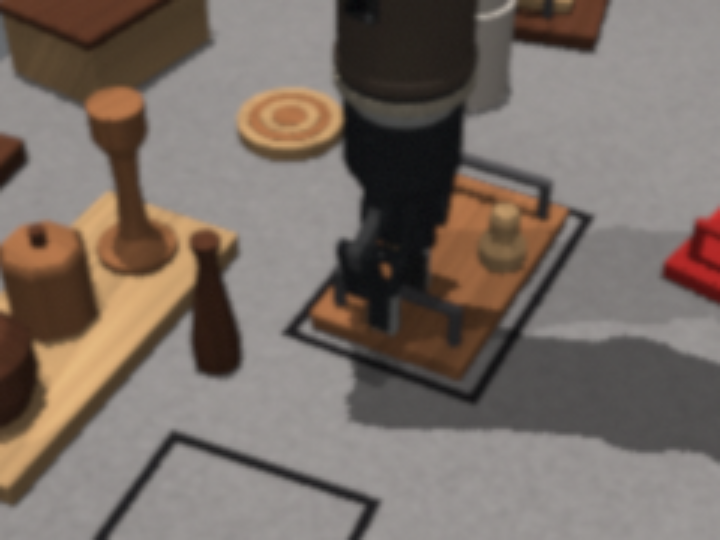

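The fingers straddle the near bar at crop (400,290), and both shakers stand. Closing on the bar.

>>> drive_tool(targets=[{"grip":3,"translation":[0,0,0],"twist":0},{"grip":2.4,"translation":[0,0,0],"twist":0},{"grip":1.9,"translation":[0,0,0],"twist":0},{"grip":1.5,"translation":[0,0,0],"twist":0},{"grip":1.2,"translation":[0,0,0],"twist":0},{"grip":1,"translation":[0,0,0],"twist":0},{"grip":0.7,"translation":[0,0,0],"twist":0},{"grip":0.4,"translation":[0,0,0],"twist":0},{"grip":0.4,"translation":[0,0,0],"twist":0},{"grip":0.4,"translation":[0,0,0],"twist":0}])

```text
time: 17.75
position: [0.4606, -0.0795, 0.0279]
ee_rot: [0.007, 1.0, 0.0, 0.0]
force: [-2.5, 2.0, 4.7]
width: 0.0078
grasp_force: 58.5
```

```bash
python3 go.py 0.4605,-0.0797,0.0276,3.1262 0.448,-0.03,0.0276,3.1262
```

```text
17.75 [ 0.4606 -0.0795  0.0279] yaw 3.127 F [-2.5  2.   4.7] w 0.0078 58.5
0.4605,-0.0797,0.0276,3.1262 [ 0.01 -0.02  0.03] 0.001
0.448,-0.03,0.0276,3.1262 [1.33 4.93 0.03] 0.001
```

>>> drive_tool(targets=[{"grip":0.4,"translation":[0.05,0.1,0],"twist":0},{"grip":0.4,"translation":[0.15,0.4,0],"twist":0},{"grip":0.4,"translation":[0.3,0.8,0],"twist":0},{"grip":0.4,"translation":[0.5,1.4,0],"twist":0},{"grip":0.4,"translation":[0.7,2,0],"twist":0},{"grip":0.4,"translation":[0.9,2.7,0],"twist":0},{"grip":0.4,"translation":[1.1,3.4,0],"twist":0},{"grip":0.4,"translation":[1.3,4.1,0],"twist":0},{"grip":0.4,"translation":[1.4,4.8,0],"twist":0},{"grip":0.4,"translation":[1.5,5.5,0],"twist":0}])

```text
time: 19.0
position: [0.4466, -0.026, 0.0279]
ee_rot: [0.008, 1.0, -0.001, 0.0]
force: [-0.2, -6.7, 5.4]
width: 0.008
grasp_force: 58.8
```

```bash
python3 go.py 0.448,0.05,0.0279,3.1262; python3 look.py 2 | egrep 'board|shak|vase'; python3 - <<'E'
import cv2
a=cv2.imread('pics/top2.png')[150:300,180:450];b=cv2.imread('pics/side2.png')[130:330,170:440]
cv2.imwrite('pics/both2.png',cv2.resize(cv2.vconcat([a,b]),None,fx=1.7,fy=1.7))
E
```

```text
19.0 [ 0.4466 -0.026   0.0279] yaw 3.1251 F [-0.2 -6.7  5.4] w 0.008 58.8
0.448,0.05,0.0279,3.1262 [-0.01  7.6  -0.01] -0.001
top vase 42 [ 0.5642 -0.0027  0.0105] 0.1155
top board [5.039e-01 5.410e-02 2.320e-01 6.911e-01 1.000e-04]
shakers [array([ 0.4197, -0.029 ,  0.0026]), array([0.301 , 0.2312, 0.0168])]
side vase 94 [ 0.562  -0.0017  0.0118] 0.1105
side board [ 0.4615  0.0667  0.6677  0.3187 -0.0066]
shakers [array([ 0.4286, -0.0686,  0.0652]), array([0.3513, 0.0595, 0.1941])]
```

View pics/both2.png

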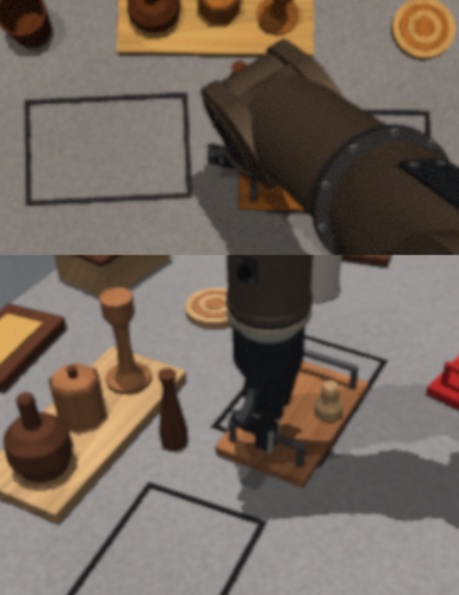

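>>> drive_tool(targets=[{"grip":0.4,"translation":[0,0.4,0],"twist":0},{"grip":0.4,"translation":[0,1,0],"twist":0},{"grip":0.4,"translation":[0,1.8,0],"twist":0},{"grip":0.4,"translation":[0,2.6,0],"twist":0},{"grip":0.4,"translation":[0,3.4,0],"twist":0},{"grip":0.4,"translation":[0,4.2,0],"twist":0},{"grip":0.4,"translation":[0,5,0],"twist":0},{"grip":0.4,"translation":[0,5.8,0],"twist":0},{"grip":0.4,"translation":[0,6.6,0],"twist":0},{"grip":0.4,"translation":[0,7.4,0],"twist":0}])

```text
time: 20.35
position: [0.4475, 0.0472, 0.0279]
ee_rot: [0.009, 1.0, -0.002, -0.0]
force: [-0.6, -9.5, 9.9]
width: 0.0081
grasp_force: 59.6
```

>>> drive_tool(targets=[{"grip":0.4,"translation":[0,0.8,0],"twist":0},{"grip":0.4,"translation":[0,1.6,0],"twist":0},{"grip":0.4,"translation":[0,2.4,0],"twist":-0.005},{"grip":0.4,"translation":[0,3.2,0],"twist":-0.01},{"grip":0.4,"translation":[0,4,0],"twist":-0.015},{"grip":0.4,"translation":[0,4.8,0],"twist":-0.02},{"grip":0.4,"translation":[0,5.6,0],"twist":-0.025},{"grip":0.4,"translation":[0,6.4,0],"twist":-0.03},{"grip":0.4,"translation":[0,7.2,0],"twist":-0.035},{"grip":0.4,"translation":[0,8,0],"twist":-0.04}])

```text
time: 21.6
position: [0.4488, 0.1264, 0.0279]
ee_rot: [-0.011, 1.0, -0.002, -0.0]
force: [-0.2, -11.1, 13.7]
width: 0.0081
grasp_force: 59.9
```

```bash
python3 go.py 0.4656,0.2591,0.0279,-3.076 0.4656,0.2591,0.0279,3.2096
```

```text
21.6 [0.4488 0.1264 0.0279] yaw -3.1191 F [ -0.2 -11.1  13.7] w 0.0081 59.9
0.4656,0.2591,0.0279,-3.076 [-1.98 13.23 -0.06] -0.043
0.4656,0.2591,0.0279,3.2096 [-1.98 13.23 -0.06] -0.045
```

>>> drive_tool(targets=[{"grip":0.4,"translation":[0,0.8,0],"twist":0},{"grip":0.4,"translation":[0,1.6,-0.03],"twist":0},{"grip":0.4,"translation":[0,2.4,-0.03],"twist":0},{"grip":0.4,"translation":[0,3.2,-0.03],"twist":0},{"grip":0.4,"translation":[0,4,-0.03],"twist":-0.005},{"grip":0.4,"translation":[0,4.8,-0.03],"twist":-0.01},{"grip":0.4,"translation":[-0.1,5.6,-0.03],"twist":-0.015},{"grip":0.4,"translation":[-0.3,6.4,-0.03],"twist":-0.02},{"grip":0.4,"translation":[-0.5,7.2,-0.03],"twist":-0.025},{"grip":0.4,"translation":[-0.7,8,-0.03],"twist":-0.03}])

```text
time: 22.85
position: [0.4533, 0.2062, 0.0279]
ee_rot: [-0.026, 1.0, -0.003, -0.001]
force: [-1.8, -12.5, 13.7]
width: 0.0075
grasp_force: 60.0
```

```bash
python3 go.py 0.4656,0.2591,0.0279,3.2096
```

```text
22.85 [0.4533 0.2062 0.0279] yaw -3.0887 F [ -1.8 -12.5  13.7] w 0.0075 60.0
0.4656,0.2591,0.0279,3.2096 [-1.51  5.22 -0.03] -0.015
```

>>> drive_tool(targets=[{"grip":0.4,"translation":[-0.2,0.8,0],"twist":0},{"grip":0.4,"translation":[-0.4,1.6,0],"twist":-0.005},{"grip":0.4,"translation":[-0.65,2.4,0],"twist":-0.01},{"grip":0.4,"translation":[-0.9,3.1,0],"twist":-0.015},{"grip":0.4,"translation":[-1.1,3.7,0],"twist":-0.015},{"grip":0.4,"translation":[-1.3,4.3,0],"twist":-0.015},{"grip":0.4,"translation":[-1.4,4.7,0],"twist":-0.015},{"grip":0.4,"translation":[-1.5,5,0],"twist":-0.015},{"grip":0.4,"translation":[-1.5,5.2,0],"twist":-0.015},{"grip":0.4,"translation":[-1.5,5.2,0],"twist":-0.015}])

```text
time: 24.1
position: [0.4659, 0.2594, 0.0279]
ee_rot: [-0.034, 0.999, -0.002, -0.0]
force: [-0.7, -8.9, 10.4]
width: 0.008
grasp_force: 59.6
```

```bash
python3 go.py 0.4656,0.2591,0.0279,3.2096; python3 - <<'E'
from cell import grab_frame
from h import *
ims=[]
for n,(x0,y0,x1,y1) in(('top',(180,180,450,300)),('side',(170,130,440,400))):
    f=grab_frame(n);ims.append(f['pixels'][y0:y1,x0:x1,::-1])
    p=cloud(f).reshape(-1,3);q=f['pixels'].reshape(-1,3).astype(int)
    m=(p[:,2]>.010)&(p[:,2]<.020)&(abs(p[:,0]-.4715)<.1)&(abs(p[:,1]-.18)<.14)
    print(n,m.sum(),rect(p[m]))
cv2.imwrite('pics/both3.png',cv2.resize(cv2.vconcat(ims),None,fx=1.5,fy=1.5))
E
```

```text
24.1 [0.4659 0.2594 0.0279] yaw -3.0734 F [-0.7 -8.9 10.4] w 0.008 59.6
0.4656,0.2591,0.0279,3.2096 [ 0.03 -0.03  0.  ] 0.0
top 98 [ 0.4127  0.2557  0.0543  0.0244 -0.4823]
side 3996 [0.4699 0.1809 0.1199 0.2008 0.0752]
```

View pics/both3.png

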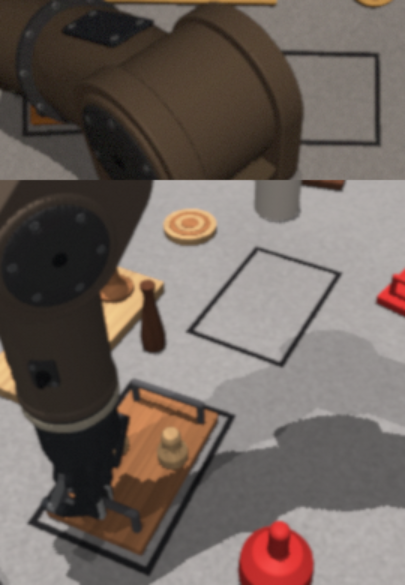

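The board lies inside the outline in the side view, about 1 mm and 0.4° off. The visible shaker is standing. Releasing.

>>> drive_tool(targets=[{"grip":1.2,"translation":[0,0,0],"twist":0},{"grip":1.8,"translation":[0,0,0],"twist":0},{"grip":2.5,"translation":[0,0,0],"twist":0},{"grip":3.2,"translation":[0,0,0],"twist":0},{"grip":3.2,"translation":[0,0,0],"twist":0},{"grip":3.2,"translation":[0,0,-1],"twist":0},{"grip":3.2,"translation":[0,0,-3],"twist":0},{"grip":3.2,"translation":[0,0,-6],"twist":0},{"grip":3.2,"translation":[0,0,-10],"twist":0},{"grip":3.2,"translation":[0,0,-15],"twist":0}])

```text
time: 25.45
position: [0.4651, 0.2621, 0.1795]
ee_rot: [-0.035, 0.999, -0.0, -0.001]
force: [2.3, -0.1, 0.1]
width: 0.0322
grasp_force: 0.0
```

```bash
python3 go.py 0.36,-0.1,0.24,3.2096 0.38,-0.3,0.24,3.2096
```

```text
25.45 [0.4651 0.2621 0.1795] yaw -3.0711 F [ 2.3 -0.1  0.1] w 0.0322 0.0
0.36,-0.1,0.24,3.2096 [ 13.04 -35.38  -6.02] 0.002
0.38,-0.3,0.24,3.2096 [ 12.46 -55.47  -6.02] 0.002
```

>>> drive_tool(targets=[{"grip":3.2,"translation":[0,0,-5],"twist":0},{"grip":3.2,"translation":[2,-4,-6],"twist":0},{"grip":3.2,"translation":[4,-9,-6],"twist":0},{"grip":3.2,"translation":[6,-14,-6],"twist":0},{"grip":3.2,"translation":[7,-19,-6],"twist":0},{"grip":3.2,"translation":[8,-24,-6],"twist":0},{"grip":3.2,"translation":[8,-30,-6],"twist":0},{"grip":3.2,"translation":[8,-36,-6],"twist":0},{"grip":3.2,"translation":[8,-42,-6],"twist":0},{"grip":3.2,"translation":[8,-48,-6],"twist":0}])

```text
time: 26.7
position: [0.4195, -0.2237, 0.2391]
ee_rot: [-0.035, 0.999, -0.0, 0.001]
force: [0.8, 1.1, 1.1]
width: 0.0318
grasp_force: 0.0
```

```bash
python3 - <<'E'
from cell import grab_frame
from h import *
for n,bx in(('top',(185,195,300,280)),('side',(170,245,345,400))):
    f=grab_frame(n);cv2.imwrite(f'pics/{n}4.png',f['pixels'][:,:,::-1])
    p=cloud(f).reshape(-1,3)
    m=(p[:,2]>.010)&(p[:,2]<.020)&(abs(p[:,0]-.4715)<.1)&(abs(p[:,1]-.18)<.14)
    print(n,'board',rect(p[m]),'outline',outline(f,bx))
    m=(p[:,2]>.053)&(p[:,2]<.07)&(abs(p[:,0]-.4715)<.06)&(abs(p[:,1]-.18)<.05);q=p[m]
    for w in(q[q[:,0]>q[:,0].mean()],q[q[:,0]<=q[:,0].mean()]):print(' shaker',circ(w),w[:,2].max().round(4))
E
```

```text
top board [0.473  0.1793 0.1207 0.1999 0.0629] outline [ 0.4495  0.2888  0.1252  0.0273 -1.2876]
 shaker [0.5058 0.1767 0.0115] 0.0662
 shaker [0.4358 0.1586 0.0115] 0.0678
side board [0.4709 0.1813 0.1204 0.2007 0.0684] outline [0.4707 0.1805 0.1487 0.2287 0.0665]
 shaker [0.5031 0.1802 0.0114] 0.063
 shaker [0.4342 0.1609 0.012 ] 0.0633
```

View pics/top4.png

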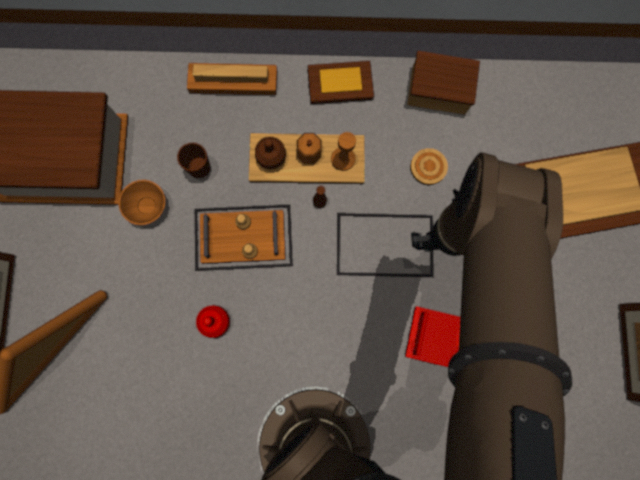

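The board lies square and centred in the goal outline at (243,237). Both shakers stand at (243,221) and (250,251), and the pot and candlestick are on the riser at (269,152) and (345,152). Nothing else has moved, so I'm handing in.

```bash
python3 -c "
from cell import job_done;print(job_done())"
```

```text
the job is handed in; nothing more can be done
None
```

I handed the job in at about 27 s: the pot and candlestick stand on the riser, and the board lies square in the other outline, about 1 mm off centre, with both shakers standing. No verdict came back.

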